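# Seat and hold the drive collar of a shoe-finishing spindle

## Task

Swing the work light on the finishing machine about a quarter turn to either side, clear of the spindle. Then turn the knurled collar that sits on the spindle until its hidden keyways drop over the drive pin, and push it down fully home, flush on the flange below it, against the spring. Finish while still holding it pushed home (the spring lifts it again if you let go), and leave the brush, tin and screwdriver alone.

Things in the scene. Friction and masses are not known exactly. Their poses are not given: they have to be found in the camera images.
- machine: Shoe-finishing machine, fixed: low grey housing 320 x 150 x 50 mm high, from 85 mm in front of to 235 mm behind the spindle axis. A 20 mm spindle stands up through a round aluminium flange of 62 mm diameter, to 56 mm above the flange. Origin: on the spindle axis at counter level; z up, x level towards the lamp post 190 mm away (post and hinge cap reach 201 mm above the counter).
- flange (a point): Centre of the flange's top face on the spindle axis, 62 mm above the counter; axes as the machine's. The collar is home when its underside lies on this face.
- collar: Loose knurled steel collar round the spindle: 48 mm outer diameter, 42 mm high, bore 21.6 mm, about 0.16 kg. Origin: centre of its underside; z up. Two keyways, half a turn apart, 9.6 mm wide, 28 mm deep, open below, hidden in its bore along its +x and -x. At the start it rests on the drive pin, underside 24 mm above the flange, and the spindle's top is 10 mm below its top; home, 14 mm above.
- lamp (a joint): Swing angle of the work-light arm about its upright post, rad: 0 is straight over the spindle, positive is counter-clockwise seen from above, stops at -1.75 and +1.75. It stays where it is left; about 1 N at the handle moves it.
- lamp_handle (a point): Centre of the work light's handle: an upright black round knob of 18 mm diameter, 36 mm tall, on top of the round lamp head (72 mm diameter, underside 175 mm and top 195 mm above the counter). This point is 215 mm above the counter, 16 mm below the knob's top, 190 mm from the hinge axis. The lamp arm reaches 194 mm above the counter.
- lamp_hinge (a point): Point on the upright hinge axis of the work-light arm, 185 mm above the counter; the lamp swings in a level circle of 190 mm radius about it. Axes as the machine's.
- screwdriver: Bystander: screwdriver 190 mm long lying on the counter beside the machine, handle towards its -x. Leave alone.
- tin: Bystander: flat round polish tin, 76 mm diameter, 24 mm high; origin at the centre of its underside. Leave alone.
- shoebrush: Bystander: wooden shoe brush 150 x 50 x 44 mm high; origin at the centre of its underside. Leave alone.
- pin (a point): Middle of the 6 mm drive pin that crosses the spindle, 33 mm long, 21 mm above the flange, out of sight inside the collar. The pin's level direction differs each time and is NOT given by these axes: find it by feel. Turn the collar either way under a light downward push (about 5 N); within about 0.1 rad of the pin it drops 14 mm. Aligned twice per full turn: at most 2.8 rad of turning, so re-grip.
- sleeve (a joint): Travel in m of the spring sleeve round the spindle's foot, inside the collar: 0 when up, its top 10 mm above the flange, where the dropped collar rests on it; 0.010 with the collar home. Pushing home takes about 4 N at first, 9 N at the end; it springs back if let go. If the collar binds on the pin part way down, ease the grip so that it centres itself, then grip and push again.
Things that resemble listed ones, but are neither listed nor needed, are in the scene too. Leave any brown, turquoise or yellow look-alike of the collar alone.

How it is judged:
On the way, in this order (a step that is already met when the one before it is completed fails the run):
1. the work light is swung at least 1 rad to one side ((value of joint lamp above 1 rad or value of joint lamp below -1 rad)), for 0.2 s.
2. the collar's keyways have dropped over the pin (z of collar in the frame of flange below 0.015 m and horizontal distance between collar and flange below 0.004 m), for 0.1 s.
At the end, for the whole second after the job is handed in: The robot is holding the collar pushed home: its underside within 2.5 mm of the flange's top face, centred on the spindle within 4 mm and level within 0.09 rad, the robot touching it with more than 2 N, and the work light at least 1 rad to one side (z of collar in the frame of flange below 0.0025 m and horizontal distance between collar and flange below 0.004 m and angle between collar's own z axis and vertical below 0.09 rad and contact force between any of the fingers, the arm and collar above 2 N and (value of joint lamp above 1 rad or value of joint lamp below -1 rad)); the arm keeps its last pose, push and grip.
It fails at once if a bystander (brush, tin or screwdriver) is moved more than 40 mm (distance of any of screwdriver, tin, shoebrush from where it was at the start of the episode above 0.04 m).
It also fails if it takes over 72 s, if anything falls off the work surface, if the arm or the gripper's body presses on something with over 40 N, if the wrist force passes 120 N, or if a joint passes its speed limit or range.

## Robot

A 6-joint arm with a two-finger parallel gripper is mounted at the origin on the work surface. World frame = base frame: x ahead of the robot, y to its left, z up, the work surface at z = 0. Lengths are in m, angles in rad, forces in N, time in s.
With the tool pointing down it reaches from about 0.35 to 0.85 m from the base axis. Payload 8.1 kg.
Tool frame: the origin (TCP) lies midway between the tips of the shut fingers; the grasp point (between the pads) lies 19 mm behind it; z points along the fingers, y is the line along which they close (so a half turn about z gives the same grasp; the last joint's range is limited). The gripper opens to 93 mm and grips with 3 to 60 N. Pads are 15 mm wide; open, the fingers measure 128 mm over their backs; the gripper's body (75 mm by 188 mm) begins 65 mm behind the grasp point.
Start: joints at [1.087, 0.13, 1.488, -0, 1.523, -0.085], TCP at [0.233, 0.553, 0.219] pointing down, gripper open.
Joint ranges: [-2.96, 2.96], [-0.89, 2.26], [0.02, 2.5], [-1.34, 4.48], [0, 2.73], [-2.66, 2.66]. Speed limits (rad/s): [2.39, 2.39, 2.79, 3.14, 3.14, 3.14].

## Interface

Orientations are given as a 3x3 rotation matrix whose columns are the frame's x, y, z axes.
In Python, from workcell import robot gives the robot as it stands. The module is installed in compiled form; this text tells all that it offers.
- The arm moves only by the shell command python3 -m inch 'ROWS' [FORCE]. ROWS is JSON, a list that holds one entry, the list of rows, each a list of 7 numbers: the shift along the tool's x, y, z normalised to -1 to 1, where 1 is 0.12 m, then the turn, a rotation vector about the tool's x, y, z normalised to -1 to 1, where 1 is 1.5 rad, then the opening, from -1 (shut) to 1 (fully open). In form: [[[dx, dy, dz, rx, ry, rz, grip], ...]]. A call has exactly 5 rows; each row shifts and turns the commanded pose from where the row before left it, along the tool's axes as they then stand; what a row does not reach is not made up. A row lasts 1/10 s, in which the tool goes at most 50 mm and 8.59 degrees, less where a joint would pass 70% of its speed; a pose out of reach is approached as far as the arm can. A call with a number of a shift or a turn outside -1 to 1 is refused whole. A call with a gripper value outside its range is refused whole. The fingers move at their own pace and stop on an object; FORCE is the grip in N (left out, the last holds). Time passes only in rows, so rows that do not move let the fingers close, or fill a call up. It gives the time, the measured TCP pose, the force, the opening and the grip force at its end, in the units of the state.
- robot.observe(): the state, without advancing time (a new reading comes with each control period).
- robot.snapshot(name): name is "scene" or "top"; returns the picture (420x560x3 uint8, red, green, blue); there is no depth.
- robot.camera_model(name): a dict with "mtx" (3x3 intrinsics, pixels), "extrinsics" (4x4, takes a point from camera to world coordinates). Camera axes: x right, y up, looking along -z (the intrinsics and any distortion apply to the point x, -y, -z); pixel columns grow to the right and rows downward; lengths in m; the calibration is good to about 2 mm. A picture is of the moment at which its call begins. camera_model takes no time and is no camera call.
- robot.close_job(): hands the job in; it is judged then, once.
Trained networks look in the newest picture that a camera, given by its name, has taken for a name from the list of things; names that differ only in an ending like _2 or _b are one class to them, and where a whole thing is asked for, a point or a joint stands for the part that bears it (a point fixed in the world has none). Each returns a list of dicts, best first, with "score" (0 to 1); they miss things now and then, are a little off and sometimes report something else, mostly with a low value. They report only what shows in the picture. A call takes as long as a camera call. They do not tell look-alikes from the thing itself.
- robot.trace(camera, name): "region" (420x560 bool, what is visible of it) and "extent" ([centre column, centre row, width, height] in pixels, round what is visible of it).
The state is a dict: "time": time; "q": joint angles; "qvel": joint speeds; "joint_efforts": joint torques, N m; "ee_pos": TCP position; "orientation": TCP orientation; "ft_force": force on the tool from outside, world axes, zero at the start; "wrist_torque": the same for the moment, N m; "grip_width": opening from 0.0 (shut) to 1.0 (fully open); "grasp_force": force on a finger pad.
Only numpy, scipy, OpenCV 4.12 (cv2) and the standard library are available. Lean on these libraries where they do the work, as an engineer would, in place of code of your own. Each camera call takes 0.05 s, during which the arm holds its last target. There are 200 camera calls.

## Working session

There is one attempt and no reset: what is moved stays moved. The work goes in short steps, Python scripts to look and compute and a shell command to move; the robot and the scene stay as the last step left them, time stands still between calls to the robot, and variables do not carry over. Pictures are saved under pics/ and viewed, at most 10 in all, crops included, and the job is handed in when it is done.

```bash
mkdir -p pics; python3 - <<'E'
from workcell import robot
import cv2,numpy as np
np.set_printoptions(precision=4,suppress=True)
for c in("scene","top"):
    im=robot.snapshot(c); cv2.imwrite(f"pics/{c}0.png",im[:,:,::-1])
    m=robot.camera_model(c); print(c,m["mtx"],m["extrinsics"],[k for k in m])
    for n in("machine","collar","lamp","lamp_handle","lamp_hinge","tin","shoebrush","screwdriver"):
        print(n,[(round(d["score"],2),np.round(d["extent"],1).tolist()) for d in robot.trace(c,n)][:4])
s=robot.observe();print(s["time"],s["ee_pos"],s["orientation"],s["ft_force"],s["grip_width"])
E
```

```text
scene [[402.8063   0.     276.4856]
 [  0.     402.8063 204.7041]
 [  0.       0.       1.    ]] [[-0.3305 -0.5392  0.7746  1.2402]
 [ 0.9438 -0.193   0.2683  0.3084]
 [ 0.0048  0.8198  0.5727  0.6957]
 [ 0.      0.      0.      1.    ]] ['mtx', 'extrinsics']
machine [(0.71, [217.2, 233.1, 115.9, 133.9])]
collar [(0.72, [316.7, 211.8, 19.6, 24.0]), (0.62, [157.1, 247.5, 24.4, 25.7])]
lamp [(0.73, [220.0, 194.3, 82.8, 69.0])]
lamp_handle [(0.68, [220.6, 193.6, 78.0, 63.9])]
lamp_hinge [(0.9, [216.0, 230.6, 114.7, 139.5])]
tin [(0.88, [299.9, 237.4, 30.6, 23.9]), (0.7, [218.6, 234.8, 114.8, 135.6])]
shoebrush [(0.65, [268.2, 294.6, 39.3, 59.4])]
screwdriver [(0.61, [182.9, 211.0, 51.3, 36.2])]
top [[523.0236   0.     276.1097]
 [  0.     523.0236 204.4247]
 [  0.       0.       1.    ]] [[ 0.0244  0.9811 -0.1921  0.3032]
 [-0.9997  0.0235 -0.007   0.0522]
 [-0.0024  0.1922  0.9813  1.2039]
 [ 0.      0.      0.      1.    ]] ['mtx', 'extrinsics']
machine [(0.85, [337.6, 196.7, 74.2, 155.8]), (0.67, [343.3, 229.9, 16.2, 20.8])]
collar [(0.7, [371.1, 302.2, 27.0, 22.4]), (0.6, [341.6, 229.1, 15.9, 23.4]), (0.58, [252.3, 298.1, 21.0, 19.7]), (0.54, [336.0, 199.2, 77.7, 154.7])]
lamp [(0.63, [333.8, 178.3, 50.8, 118.2])]
lamp_handle [(0.89, [331.7, 177.3, 51.2, 114.8])]
lamp_hinge [(0.92, [336.4, 198.0, 71.8, 154.0])]
tin []
shoebrush []
screwdriver [(0.65, [408.4, 246.4, 25.7, 80.5])]
0.9 [0.233  0.5529 0.2186] [[-0.9215  0.3884 -0.    ]
 [ 0.3884  0.9215 -0.    ]
 [ 0.     -0.     -1.    ]] [ 0.8078 -0.5059  0.1935] 1.001096019928123
```

```bash
python3 - <<'E'
import cv2
a=cv2.imread("pics/top0.png")[80:340,180:460];cv2.imwrite("pics/t1.png",cv2.resize(a,None,fx=2.3,fy=2.3))
E
```

```text
(no output)
```

View pics/scene0.png

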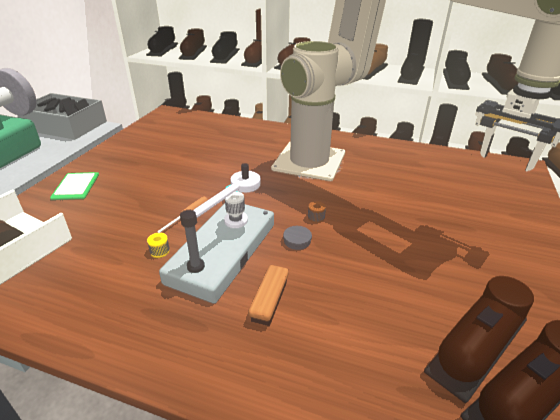

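View pics/t1.png

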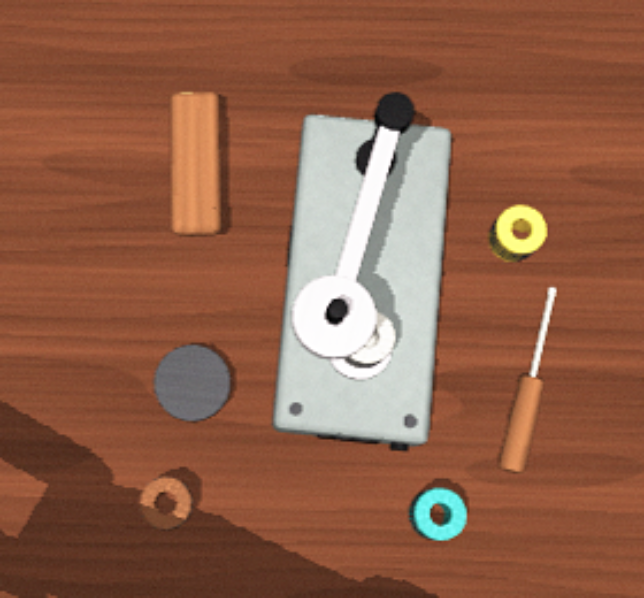

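The top view shows the hinge cap at px (351,129), the lamp knob at (326,215), and the white collar partly hidden under the lamp at about (342,228). The housing is axis-aligned within a few degrees. The tin and brush are on its left (+y), the screwdriver and a yellow look-alike on its right.

```bash
cat > h.py <<'E'
import numpy as np
from workcell import robot
np.set_printoptions(precision=4,suppress=True)
def back(c,px,z):
    m=robot.camera_model(c);K=m["mtx"];E=np.array(m["extrinsics"])
    d=np.linalg.inv(K)@[px[0],px[1],1];d=E[:3,:3]@(d*[1,-1,-1]);o=E[:3,3]
    return (o+d*(z-o[2])/d[2])[:2]
def proj(c,P):
    m=robot.camera_model(c);E=np.array(m["extrinsics"])
    p=E[:3,:3].T@(np.array(P)-E[:3,3])*[1,-1,-1];p=m["mtx"]@p;return p[:2]/p[2]
E
python3 - <<'E'
from h import *
g=lambda x,y:(180+x/2.3,80+y/2.3)
C=[back("top",g(*p),.05) for p in((304,117),(450,128),(428,443),(276,428))]
C=np.array(C);print("corners",C)
front=(C[2]+C[3])/2;rear=(C[0]+C[1])/2;ax=(rear-front);L=np.linalg.norm(ax);ax/=L
print("L",L,"W",np.linalg.norm(C[0]-C[1]),"yaw",np.arctan2(ax[1],ax[0]))
sp=(front+rear)/2-ax*.075;print("spindle",sp,"hinge pred",sp+.19*ax)
print("hinge cap",back("top",g(394,112),.201)); print("knob",back("top",g(337,310),.231))
print("scene hinge",back("scene",(189,215),.201),"knob",back("scene",(245,166),.231))
print("collar top scene",back("scene",(236,201),.128))
for n,p in dict(brush=(195,163,.044),tin=(193,382,.024),yel=(520,230,.04),tur=(440,514,.03),sd1=(512,470,.02),sd2=(552,290,.01)).items(): print(n,back("top",g(*p[:2]),p[2]))
E
```

```text
corners [[ 0.7043 -0.0186]
 [ 0.6962 -0.1651]
 [ 0.3816 -0.1403]
 [ 0.3923  0.0046]]
L 0.31418766410679594 W 0.14670343906972105 yaw -0.07649420528561184
spindle [ 0.4688 -0.0741] hinge pred [ 0.6583 -0.0886]
hinge cap [ 0.6582 -0.0879]
knob [ 0.476  -0.0364]
scene hinge [ 0.667  -0.0812] knob [ 0.4875 -0.0306]
collar top scene [ 0.4911 -0.0579]
brush [0.6555 0.0897]
tin [0.4375 0.0859]
yel [ 0.5951 -0.2353]
tur [ 0.3156 -0.1546]
sd1 [ 0.3595 -0.2268]
sd2 [ 0.541  -0.2735]
```

```bash
python3 - <<'E'
import cv2
a=cv2.imread("pics/scene0.png")[150:310,150:290];cv2.imwrite("pics/s1.png",cv2.resize(a,None,fx=3.7,fy=3.7,interpolation=cv2.INTER_CUBIC))
E
```

```text
(no output)
```

View pics/s1.png

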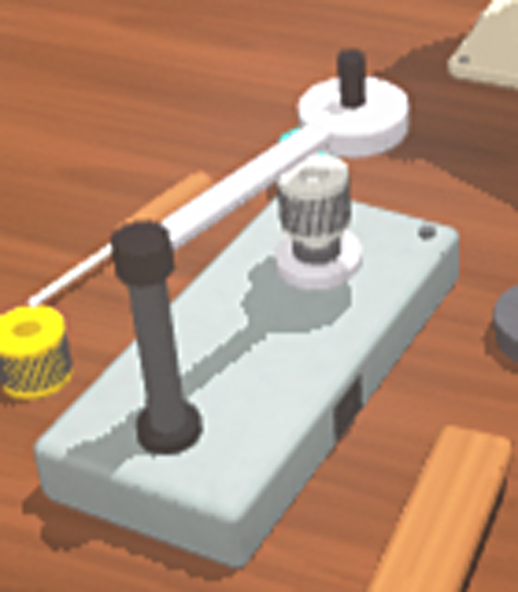

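```bash
python3 -m inch '[[[-0.25,-0.25,-0.12,0,0,0,0.6],[-0.25,-0.25,-0.12,0,0,0,0.6],[-0.25,-0.25,-0.12,0,0,0,0.6],[-0.25,-0.25,-0.12,0,0,0,0.6],[-0.25,-0.25,-0.12,0,0,0,0.6]]]' 5; python3 -m inch '[[[-0.28,-0.28,0,0,0,0,0.2],[-0.28,-0.28,0,0,0,0,0.2],[-0.28,-0.28,0,0,0,0,0.2],[-0.28,-0.28,0,0,0,0,0.2],[-0.28,-0.28,0,0,0,0,0.2]]]'
```

```text
time: 1.4
ee_pos: [0.3132, 0.3549, 0.2913]
orientation: [[-0.922, 0.388, 0.0], [0.388, 0.922, 0.0], [-0.0, 0.0, -1.0]]
ft_force: [0.9, 0.1, 0.3]
grip_width: 0.8
grasp_force: 0.0
time: 1.9
ee_pos: [0.4029, 0.1346, 0.291]
orientation: [[-0.922, 0.388, 0.001], [0.388, 0.922, 0.0], [-0.001, 0.001, -1.0]]
ft_force: [1.0, 0.7, -0.0]
grip_width: 0.598
grasp_force: 0.0
```

```bash
python3 -m inch '[[[-0.28,-0.27,0,0,0,0,0.2],[-0.28,-0.27,0,0,0,0,0.2],[-0.28,-0.27,0,0,0,0,0.2],[-0.26,-0.26,0,0,0,0,0.2],[0,0,0,0,0,-0.08,0.2]]]'; python3 - <<'E'
from h import *
import cv2
im=robot.snapshot("scene"); cv2.imwrite("pics/s2.png",cv2.resize(im[80:310,130:330,::-1],None,fx=2.6,fy=2.6))
s=robot.observe();print(s["ee_pos"],s["q"])
E
```

```text
time: 2.4
ee_pos: [0.4752, -0.0378, 0.2902]
orientation: [[-0.96, 0.28, -0.0], [0.28, 0.96, -0.002], [-0.0, -0.002, -1.0]]
ft_force: [-0.6, 0.9, 0.0]
grip_width: 0.598
grasp_force: 0.0
[ 0.4746 -0.0358  0.2903] [-0.1827 -0.2275  1.7053 -0.0004  1.6645 -1.4817]
```

View pics/s2.png

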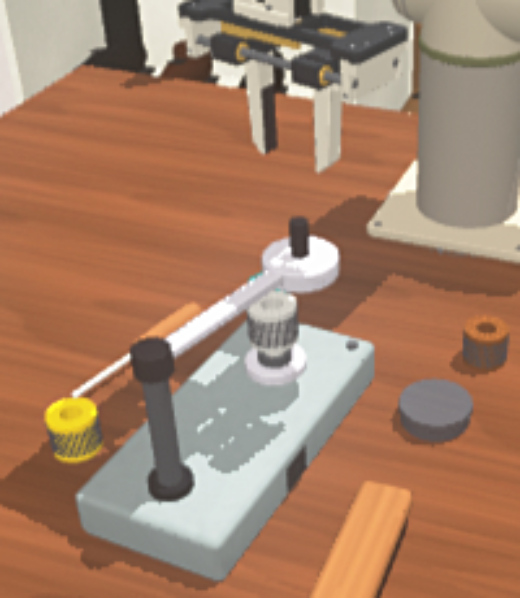

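```bash
python3 - <<'E'
from h import *
import cv2
print(proj("scene",[.4746,-.0358,.2903]),"seen 244,141")
print("knob top exp",proj("scene",[.476,-.0364,.231]),"cap exp",proj("scene",[.6583,-.0886,.201]),"collar top exp",proj("scene",[.4688,-.0741,.128]))
E
```

```text
[244.0806 140.2143] seen 244,141
knob top exp [244.6506 163.3261] cap exp [187.9332 211.9733] collar top exp [233.7314 195.1308]
```

```bash
python3 -m inch '[[[0,0,0.25,0,0,0,0.2],[0,0,0.25,0,0,0,0.2],[0,0,0.22,0,0,0,0.2],[0,0,0,0,0,0,0.2],[0,0,0,0,0,0,0.2]]]'
```

```text
time: 2.95
ee_pos: [0.4741, -0.0327, 0.2048]
orientation: [[-0.961, 0.275, -0.0], [0.275, 0.961, 0.0], [0.0, 0.0, -1.0]]
ft_force: [0.3, -1.0, 0.5]
grip_width: 0.598
grasp_force: 0.0
```

```bash
python3 -m inch '[[[0,0,0,0,0,0,-1],[0,0,0,0,0,0,-1],[0,0,0,0,0,0,-1],[0,0,0,0,0,0,-1],[0,0,0,0,0,0,-1]]]' 6
```

```text
time: 3.45
ee_pos: [0.4745, -0.0332, 0.2046]
orientation: [[-0.961, 0.275, 0.0], [0.275, 0.961, -0.0], [-0.0, 0.0, -1.0]]
ft_force: [-0.2, -1.1, 0.0]
grip_width: 0.219
grasp_force: 1.4
```

```bash
python3 -m inch '[[[-0.012,0.198,0,0,0,0.083,-1],[-0.012,0.198,0,0,0,0.083,-1],[-0.012,0.198,0,0,0,0.083,-1],[-0.012,0.198,0,0,0,0.083,-1],[-0.012,0.198,0,0,0,0.083,-1]]]'
python3 -m inch '[[[-0.012,0.198,0,0,0,0.083,-1],[-0.012,0.198,0,0,0,0.083,-1],[-0.012,0.198,0,0,0,0.083,-1],[-0.012,0.198,0,0,0,0.083,-1],[-0.012,0.198,0,0,0,0.083,-1]]]'
```

```text
time: 3.95
ee_pos: [0.54, 0.0648, 0.2045]
orientation: [[-0.616, 0.787, 0.001], [0.787, 0.616, -0.001], [-0.001, -0.0, -1.0]]
ft_force: [3.1, -5.3, 1.6]
grip_width: 0.196
grasp_force: 6.0
time: 4.45
ee_pos: [0.6497, 0.1073, 0.2045]
orientation: [[-0.043, 0.999, -0.0], [0.999, 0.043, 0.002], [0.002, -0.0, -1.0]]
ft_force: [-1.1, 1.3, 5.6]
grip_width: 0.19
grasp_force: 6.0
```

```bash
python3 -m inch '[[[0,0,0,0,0,0,0],[0,0,0,0,0,0,0],[0,0,0,0,0,0,0],[0,0,-0.35,0,0,0,0],[0,0,-0.35,0,0,0,0]]]'; python3 - <<'E'
from h import *
import cv2
im=robot.snapshot("top"); cv2.imwrite("pics/t3.png",cv2.resize(im[90:290,240:420,::-1],None,fx=3,fy=3))
im=robot.snapshot("scene"); cv2.imwrite("pics/s3.png",im[:,:,::-1])
s=robot.observe();print(s["time"],s["ee_pos"],s["q"])
for c in("top","scene"):
  for d in robot.trace(c,"collar")[:3]:print(c,d["score"],d["extent"])
print(proj("top",[.4688,-.0741,.128]),proj("scene",[.4688,-.0741,.128]),proj("top",[.4688,-.0741,.062]))
E
```

```text
time: 4.95
ee_pos: [0.6471, 0.1052, 0.2873]
orientation: [[-0.048, 0.999, -0.005], [0.999, 0.048, -0.001], [-0.0, -0.005, -1.0]]
ft_force: [0.5, 0.5, 0.6]
grip_width: 0.493
grasp_force: 0.0
5.05 [0.6511 0.1056 0.2969] [ 0.0831  0.2641  1.1959 -0.      1.6698  0.0351]
top 0.67 [370.5, 305.3, 25.7, 21.2]
top 0.66 [341.0, 228.4, 23.2, 21.8]
top 0.56 [405.0, 182.9, 25.0, 24.1]
scene 0.79 [157.4, 244.9, 27.0, 22.1]
scene 0.76 [233.2, 204.7, 20.4, 24.4]
scene 0.65 [317.6, 212.2, 17.7, 24.4]
[340.0639 227.1997] [233.7314 195.1308] [336.5381 231.6809]
```

View pics/t3.png

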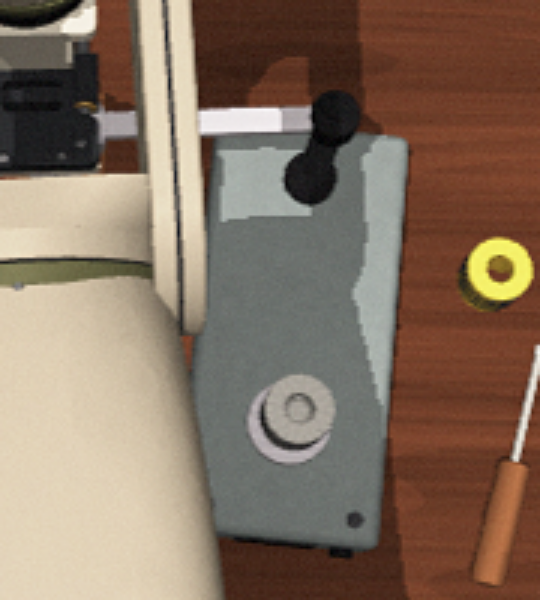

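The lamp now stands out to +y, along crop row ~120. The collar top is fully visible, centred at px (339.5,226.5), so the spindle is at about (0.470,-0.073).

```bash
python3 -m inch '[[[-0.236,-0.262,0,0,0,0,0.7],[-0.236,-0.262,0,0,0,0,0.7],[-0.236,-0.262,0,0,0,0,0.7],[-0.236,-0.262,0,0,0,0,0.7],[-0.236,-0.262,0,0,0,0,0.7]]]'
python3 -m inch '[[[-0.236,-0.262,0,0,0,0,0.7],[0,0,0,0,0,-0.095,0.7],[0,0,0,0,0,-0.095,0.7],[0,0,0,0,0,-0.095,0.7],[0,0,0,0,0,-0.095,0.7]]]'
python3 -m inch '[[[0,0,0,0,0,-0.095,0.7],[0,0,0,0,0,-0.095,0.7],[0,0,0,0,0,0,0.7],[0,0,0,0,0,0,0.7],[0,0,0,0,0,0,0.7]]]'
```

```text
time: 5.65
ee_pos: [0.4961, -0.044, 0.286]
orientation: [[-0.048, 0.999, -0.003], [0.999, 0.048, 0.0], [0.001, -0.003, -1.0]]
ft_force: [0.7, -1.2, 0.8]
grip_width: 0.839
grasp_force: 0.0
time: 6.15
ee_pos: [0.4672, -0.073, 0.2862]
orientation: [[-0.583, 0.812, -0.003], [0.812, 0.583, 0.001], [0.002, -0.002, -1.0]]
ft_force: [-0.8, 0.8, 0.2]
grip_width: 0.85
grasp_force: 0.0
time: 6.65
ee_pos: [0.4681, -0.0729, 0.2876]
orientation: [[-0.783, 0.623, -0.001], [0.623, 0.783, 0.0], [0.001, -0.0, -1.0]]
ft_force: [-0.6, -0.1, 0.0]
grip_width: 0.852
grasp_force: 0.0
```

```bash
python3 - <<'E'
from h import *
s=robot.observe();print(s["time"],s["ee_pos"],s["q"])
R=s["orientation"];print(R)
print("tool shift units",np.array(R).T@(np.array([.470,-.073,.094])-s["ee_pos"])/.12)
E
```

```text
6.65 [ 0.4681 -0.0729  0.2876] [-0.2628 -0.2332  1.715  -0.      1.6608 -1.1616]
[[-0.7826  0.6226 -0.001 ]
 [ 0.6226  0.7826  0.0002]
 [ 0.0009 -0.0004 -1.    ]]
tool shift units [-0.0139  0.01    1.613 ]
```

```bash
python3 -m inch '[[[-0.014,0.01,0.35,0,0,0,0.7],[0,0,0.35,0,0,0,0.7],[0,0,0.35,0,0,0,0.7],[0,0,0.35,0,0,0,0.7],[0,0,0.21,0,0,0,0.7]]]'
python3 -m inch '[[[0,0,0,0,0,0,0.1],[0,0,0,0,0,0,-0.2],[0,0,0,0,0,0,-1],[0,0,0,0,0,0,-1],[0,0,0,0,0,0,-1]]]' 8
```

```text
time: 7.15
ee_pos: [0.4684, -0.0725, 0.0913]
orientation: [[-0.783, 0.622, -0.004], [0.622, 0.783, 0.001], [0.004, -0.002, -1.0]]
ft_force: [0.0, -0.0, 1.2]
grip_width: 0.849
grasp_force: 0.0
time: 7.65
ee_pos: [0.4728, -0.0729, 0.0973]
orientation: [[-0.784, 0.62, 0.005], [0.62, 0.784, 0.0], [-0.004, 0.003, -1.0]]
ft_force: [2.6, 3.3, 3.1]
grip_width: 0.521
grasp_force: 8.0
```

```bash
python3 -m inch '[[[0,0.01,0.01,0,0,0,-1],[0,0,0.01,0,0,0,-1],[0,0,0,0,0,0,-1],[0,0,0,0,0,0,-1],[0,0,0,0,0,0,-1]]]' 15; python3 - <<'E'
from h import *
for i in range(3):
    robot.snapshot("scene");s=robot.observe();print(s["ee_pos"],s["ft_force"],s["wrist_torque"],s["grip_width"])
E
```

```text
time: 8.15
ee_pos: [0.4734, -0.0731, 0.0964]
orientation: [[-0.784, 0.62, 0.005], [0.62, 0.784, -0.002], [-0.005, 0.001, -1.0]]
ft_force: [-4.9, -0.3, 18.9]
grip_width: 0.52
grasp_force: 15.0
[ 0.4734 -0.0731  0.0964] [-5.3617  0.424  18.9418] [-0.0325  1.1119  0.0424] 0.5166360022202222
[ 0.4734 -0.0731  0.0964] [-5.0478  0.3176 18.9304] [-0.0049  1.1073 -0.0228] 0.5159181677399176
[ 0.4734 -0.0731  0.0964] [-5.1946 -0.307  19.51  ] [-0.0178  1.1648 -0.0704] 0.5175968135633084
```

```bash
python3 -m inch '[[[0.003,-0.003,-0.013,0,0,0,-1],[0,0,0,0,0,0.05,-1],[0,0,0,0,0,0.05,-1],[0,0,0,0,0,0.05,-1],[0,0,0,0,0,0.05,-1]]]' 20; python3 -c '
from h import *
s=robot.observe();print(s["q"][5],s["ft_force"],s["wrist_torque"])'
```

```text
time: 8.8
ee_pos: [0.4728, -0.0728, 0.0966]
orientation: [[-0.564, 0.826, 0.004], [0.826, 0.564, -0.001], [-0.004, 0.003, -1.0]]
ft_force: [0.4, 1.0, 7.1]
grip_width: 0.515
grasp_force: 20.0
-0.8587082604542933 [0.4079 0.9792 7.0673] [ 0.1571 -0.0118  0.0927]
```

Good: 7 N push, turning. Continue.

```bash
python3 -m inch '[[[0,0,0,0,0,0.05,-1],[0,0,0,0,0,0.05,-1],[0,0,0,0,0,0.05,-1],[0,0,0,0,0,0.05,-1],[0,0,0,0,0,0.05,-1]]]'; python3 -c '
from h import *
s=robot.observe();print(s["q"][5],s["ft_force"],s["wrist_torque"])'
```

```text
time: 9.3
ee_pos: [0.4726, -0.0719, 0.0955]
orientation: [[-0.222, 0.975, 0.004], [0.975, 0.222, 0.0], [-0.001, 0.004, -1.0]]
ft_force: [5.6, 2.9, -1.2]
grip_width: 0.517
grasp_force: 20.0
-0.4836656135138897 [ 5.5614  2.9346 -1.2263] [ 0.4583 -0.7723 -0.0033]
```

```bash
python3 -m inch '[[[0,0,0,0,0,0.05,-1],[0,0,0,0,0,0.05,-1],[0,0,0,0,0,0.05,-1],[0,0,0,0,0,0.05,-1],[0,0,0,0,0,0.05,-1]]]'; python3 -c '
from h import *
s=robot.observe();print(s["q"][5],s["ft_force"],s["wrist_torque"])'
```

```text
time: 9.8
ee_pos: [0.473, -0.072, 0.0966]
orientation: [[0.15, 0.989, 0.005], [0.989, -0.15, -0.0], [0.001, 0.005, -1.0]]
ft_force: [0.9, 3.4, 7.8]
grip_width: 0.515
grasp_force: 20.0
-0.10876458775905852 [0.9087 3.4437 7.7635] [ 0.5651 -0.2981  0.1431]
```

```bash
python3 -m inch '[[[0,0,0,0,0,-0.05,-1],[0,0,0,0,0,-0.05,-1],[0,0,0,0,0,-0.05,-1],[0,0,0,0,0,-0.05,-1],[0,0,0,0,0,-0.04,-1]]]'; python3 -c '
from h import *
s=robot.observe();print(s["q"][5],s["ft_force"],s["wrist_torque"])'
```

```text
time: 10.3
ee_pos: [0.4727, -0.0726, 0.0956]
orientation: [[-0.213, 0.977, 0.004], [0.977, 0.213, -0.001], [-0.002, 0.004, -1.0]]
ft_force: [4.8, -0.3, -1.2]
grip_width: 0.52
grasp_force: 20.0
-0.47463512249832596 [ 4.7675 -0.316  -1.196 ] [-0.0906 -0.9093 -0.0479]
```

Repeats: the pin is here. Push down about 10 mm.

```bash
python3 -m inch '[[[0,0.004,0.02,0,0,0,-1],[0,0,0.02,0,0,0,-1],[0,0,0.01,0,0,0,-1],[0,0,0,0,0,0,-1],[0,0,0,0,0,0,-1]]]'; python3 -c '
from h import *
s=robot.observe();print(s["q"][5],s["ft_force"],s["wrist_torque"])'
```

```text
time: 10.8
ee_pos: [0.4726, -0.0723, 0.0888]
orientation: [[-0.209, 0.978, 0.003], [0.978, 0.209, -0.0], [-0.001, 0.003, -1.0]]
ft_force: [5.7, 0.0, 0.4]
grip_width: 0.515
grasp_force: 20.0
-0.46978565880068746 [5.7473 0.0397 0.3528] [ 0.0138 -1.0721 -0.0157]
```

```bash
python3 -m inch '[[[0,0.007,0.02,0,0,0,-1],[0,0,0.02,0,0,0,-1],[0,0,0.02,0,0,0,-1],[0,0,0,0,0,0,-1],[0,0,0,0,0,0,-1]]]'; python3 -c '
from h import *
s=robot.observe();print(s["q"][5],s["ft_force"],s["wrist_torque"])'
```

```text
time: 11.3
ee_pos: [0.4725, -0.072, 0.081]
orientation: [[-0.21, 0.978, 0.001], [0.978, 0.21, -0.0], [-0.0, 0.001, -1.0]]
ft_force: [5.8, 0.2, -0.2]
grip_width: 0.518
grasp_force: 20.0
-0.47038653937525526 [ 5.7698  0.2478 -0.1824] [-0.0948 -0.9548 -0.0041]
```

```bash
python3 -m inch '[[[0,0,0.02,0,0,0,-1],[0,0,0.02,0,0,0,-1],[0,0,0,0,0,0,-1],[0,0,0,0,0,0,-1],[0,0,0,0,0,0,-1]]]' 30; python3 - <<'E'
from h import *
import cv2
s=robot.observe();print(s["q"][5],s["ft_force"],s["wrist_torque"])
im=robot.snapshot("scene"); cv2.imwrite("pics/s4.png",cv2.resize(im[130:290,150:290,::-1],None,fx=3.7,fy=3.7,interpolation=cv2.INTER_CUBIC))
E
```

```text
time: 11.8
ee_pos: [0.4725, -0.072, 0.0764]
orientation: [[-0.21, 0.978, 0.001], [0.978, 0.21, -0.0], [-0.0, 0.001, -1.0]]
ft_force: [5.4, 0.7, 3.6]
grip_width: 0.518
grasp_force: 30.0
-0.4705179466578904 [5.3786 0.6913 3.5577] [-0.073  -0.7997 -0.0077]
```

View pics/s4.png

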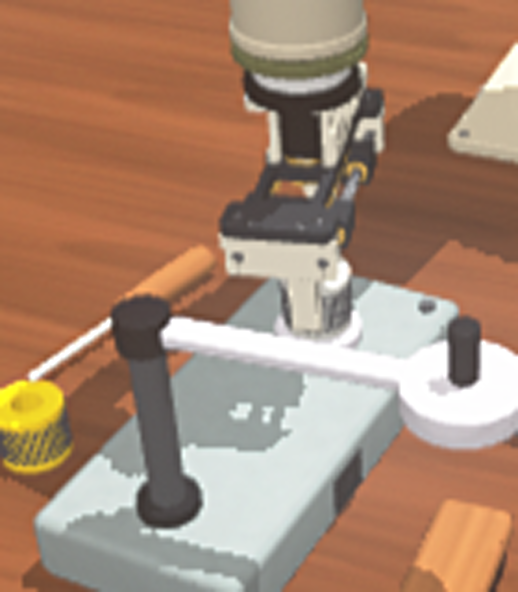

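The picture shows the collar held low near the flange, around crop (318,310), with the lamp clear to the side. The spring force has just begun, so keep pushing down.

```bash
python3 -m inch '[[[0,0,0.02,0,0,0,-1],[0,0,0.02,0,0,0,-1],[0,0,0,0,0,0,-1],[0,0,0,0,0,0,-1],[0,0,0,0,0,0,-1]]]'; python3 -c '
from h import *
s=robot.observe();print(s["q"][5],s["ft_force"],s["wrist_torque"])'
```

```text
time: 12.35
ee_pos: [0.4726, -0.0719, 0.0731]
orientation: [[-0.211, 0.978, 0.001], [0.978, 0.211, -0.0], [-0.0, 0.001, -1.0]]
ft_force: [-3.1, 2.7, 18.6]
grip_width: 0.512
grasp_force: 30.0
-0.4705486667690676 [-3.0879  2.7306 18.6243] [ 0.1739  0.567  -0.0118]
```

```bash
python3 -m inch '[[[0,-0.005,0.012,0,0,0,-1],[0,0,0,0,0,0,-1],[0,0,0,0,0,0,-1],[0,0,0,0,0,0,-1],[0,0,0,0,0,0,-1]]]' 30; python3 - <<'E'
from h import *
import cv2
s=robot.observe();print(s["ee_pos"],s["ft_force"],s["wrist_torque"])
im=robot.snapshot("scene"); o=np.array([205,180])
v=cv2.resize(im[180:240,205:265,::-1],None,fx=9.5,fy=9.5,interpolation=cv2.INTER_CUBIC)
# expected home collar outlines in dots: underside (red) and top (green), flange edge (blue)
for z,r,c in((.062,.024,(0,0,255)),(.104,.024,(0,255,0)),(.062,.031,(255,0,0))):
    for a in np.linspace(0,6.28,60):
        p=(proj("scene",[.4715+r*np.cos(a),-.0725+r*np.sin(a),z])+.5-o)*9.5
        cv2.circle(v,tuple(int(t) for t in p),1,c,-1)
cv2.imwrite("pics/s5.png",v)
E
```

```text
time: 12.85
ee_pos: [0.4726, -0.072, 0.073]
orientation: [[-0.211, 0.978, 0.002], [0.978, 0.211, -0.0], [-0.0, 0.002, -1.0]]
ft_force: [-6.4, 5.3, 28.6]
grip_width: 0.518
grasp_force: 30.0
[ 0.4726 -0.072   0.073 ] [-6.3724  5.272  28.5519] [ 0.6095  1.2929 -0.0414]
```

View pics/s5.png

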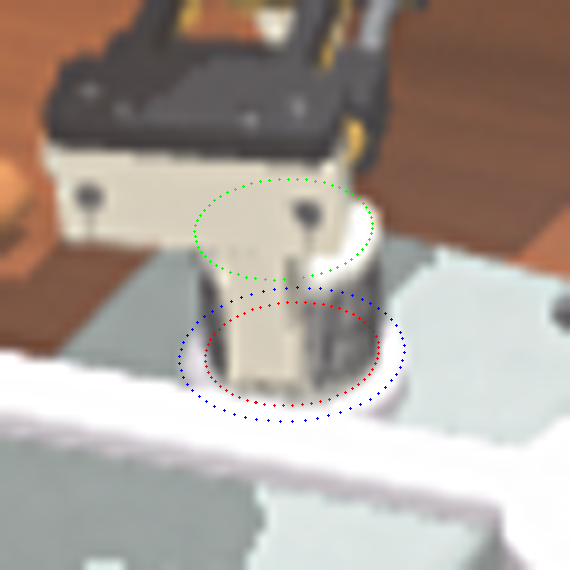

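```bash
python3 - <<'E'
from h import *
import cv2
im=robot.snapshot("scene")[:,:,::-1]; vs=[]
for I,z0 in((cv2.imread("pics/s3.png"),.086),(im,.062)):
    o=np.array([210,185]);v=cv2.resize(I[185:245,210:252],None,fx=9.4,fy=9.4,interpolation=cv2.INTER_CUBIC)
    for z,r,c in((z0,.024,(0,0,255)),(z0+.042,.024,(0,255,0)),(.062,.031,(255,0,0))):
        for a in np.linspace(0,6.28,60):
            p=(proj("scene",[.4725+r*np.cos(a),-.0722+r*np.sin(a),z])+.5-o)*9.4
            cv2.circle(v,tuple(int(t) for t in p),1,c,-1)
    vs.append(v)
cv2.imwrite("pics/s6.png",np.hstack(vs))
E
```

```text
(no output)
```

View pics/s6.png

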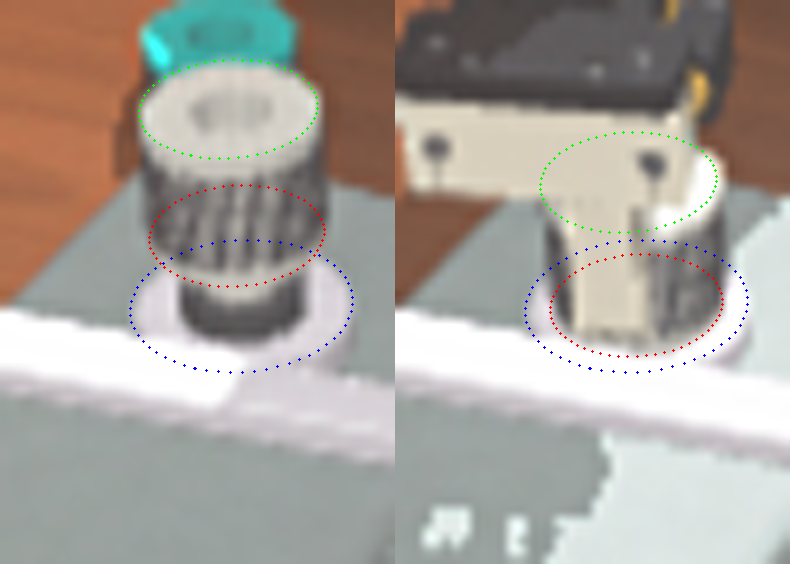

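The collar looks about 4 mm above home, so it has probably bound on the pin. I'll ease the grip so it can centre, then re-grip.

```bash
python3 -m inch '[[[0,0,0,0,0,0,0.3],[0,0,-0.03,0,0,0,0.3],[0,0,-0.03,0,0,0,0.3],[0,0,0,0,0,0,0.3],[0,0,0,0,0,0,0.3]]]'; python3 - <<'E'
from h import *
s=robot.observe();print(s["ee_pos"],s["q"],s["ft_force"],s["wrist_torque"])
E
```

```text
time: 13.45
ee_pos: [0.4712, -0.0721, 0.0768]
orientation: [[-0.21, 0.978, -0.001], [0.978, 0.21, 0.0], [0.0, -0.001, -1.0]]
ft_force: [-0.2, 0.6, -0.2]
grip_width: 0.648
grasp_force: 0.0
[ 0.4712 -0.0721  0.0768] [-0.2593 -0.0873  1.976  -0.0001  1.2537 -0.4712] [-0.2424  0.5922 -0.2307] [-0.0087  0.0829 -0.0271]
```

```bash
python3 -m inch '[[[-0.003,0.014,-0.018,0,0,0,0.3],[0,0,0,0,0,0,-1],[0,0,0,0,0,0,-1],[0,0,0,0,0,0,-1],[0,0,0,0,0,0,-1]]]' 25; python3 - <<'E'
from h import *
s=robot.observe();print(s["ee_pos"],s["q"][5],s["ft_force"],s["wrist_torque"])
E
```

```text
time: 13.95
ee_pos: [0.4733, -0.0721, 0.0793]
orientation: [[-0.21, 0.978, 0.0], [0.978, 0.21, -0.0], [-0.0, 0.0, -1.0]]
ft_force: [-0.1, -0.8, 0.0]
grip_width: 0.515
grasp_force: 25.0
[ 0.4733 -0.0721  0.0793] -0.4702750253045395 [-0.1117 -0.7613  0.0226] [-0.0764  0.0752 -0.0867]
```

Clean, centred grip. Push down 5 mm, then more.

```bash
python3 -m inch '[[[0,0,0.02,0,0,0,-1],[0,0,0.02,0,0,0,-1],[0,0,0,0,0,0,-1],[0,0,0,0,0,0,-1],[0,0,0,0,0,0,-1]]]' 30; python3 -c '
from h import *
s=robot.observe();print(s["q"][5],s["ft_force"],s["wrist_torque"])'
```

```text
time: 14.45
ee_pos: [0.4734, -0.0721, 0.0747]
orientation: [[-0.21, 0.978, 0.0], [0.978, 0.21, -0.0], [-0.0, 0.0, -1.0]]
ft_force: [-0.8, 0.9, 4.1]
grip_width: 0.513
grasp_force: 30.0
-0.4702911269546784 [-0.7616  0.8659  4.1053] [-0.0645  0.3055 -0.0092]
```

```bash
python3 -m inch '[[[0,0,0.02,0,0,0,-1],[0,0,0.015,0,0,0,-1],[0,0,0,0,0,0,-1],[0,0,0,0,0,0,-1],[0,0,0,0,0,0,-1]]]' 30; python3 -c '
from h import *
s=robot.observe();print(s["q"][5],s["ft_force"],s["wrist_torque"])'
```

```text
time: 14.95
ee_pos: [0.4734, -0.0721, 0.0704]
orientation: [[-0.21, 0.978, 0.0], [0.978, 0.21, -0.0], [-0.0, 0.0, -1.0]]
ft_force: [-2.5, -0.1, 7.4]
grip_width: 0.511
grasp_force: 30.0
-0.47029775504535326 [-2.4826 -0.0722  7.3959] [0.0155 0.421  0.0242]
```

```bash
python3 -m inch '[[[0,0,0.015,0,0,0,-1],[0,0,0.01,0,0,0,-1],[0,0,0,0,0,0,-1],[0,0,0,0,0,0,-1],[0,0,0,0,0,0,-1]]]' 30; python3 -c '
from h import *
s=robot.observe();print(s["q"][5],s["ft_force"],s["wrist_torque"])'
```

```text
time: 15.45
ee_pos: [0.4735, -0.0722, 0.0692]
orientation: [[-0.211, 0.978, 0.0], [0.978, 0.211, -0.0], [-0.0, 0.0, -1.0]]
ft_force: [-12.1, 2.7, 24.0]
grip_width: 0.51
grasp_force: 30.0
-0.47029668802113406 [-12.0829   2.7398  24.042 ] [0.3291 2.174  0.0232]
```

```bash
python3 - <<'E'
from h import *
import cv2
im=robot.snapshot("scene")[:,:,::-1]; cv2.imwrite("pics/s7r.png",im);vs=[]
old=cv2.imread("pics/s3.png")
for I,z0 in((old,.086),(im,.062)):
    o=np.array([210,185]);v=cv2.resize(I[185:245,210:252],None,fx=9.4,fy=9.4,interpolation=cv2.INTER_CUBIC)
    for z,r,c in((z0,.024,(0,0,255)),(z0+.042,.024,(0,255,0)),(.062,.031,(255,0,0))):
        for a in np.linspace(0,6.28,60):
            p=(proj("scene",[.4725+r*np.cos(a),-.0722+r*np.sin(a),z])+.5+[0.3,1.2]-o)*9.4
            cv2.circle(v,tuple(int(t) for t in p),1,c,-1)
    vs.append(v)
cv2.imwrite("pics/s7.png",np.hstack(vs))
E
```

```text
(no output)
```

View pics/s7.png

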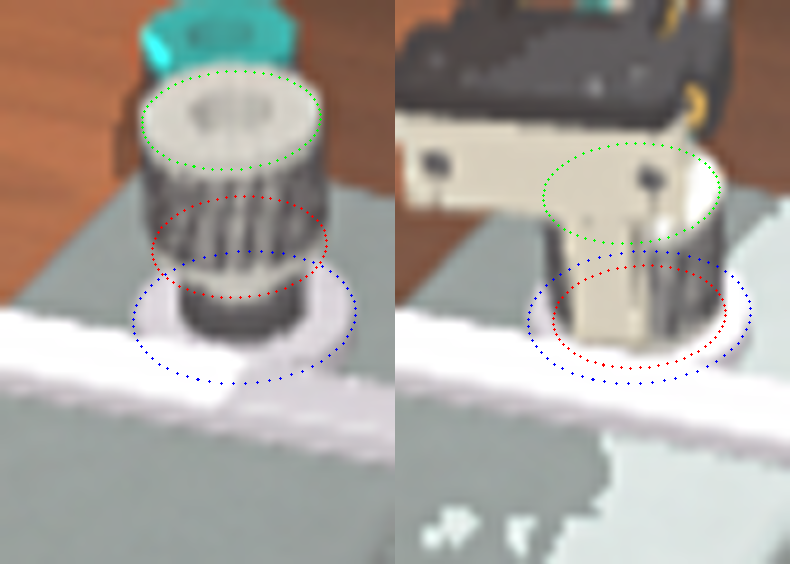

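The collar sits at the same height in both stops. Both hard-stop readings match home: 0.0966 − 0.024 ≈ 0.073 m before the re-grip, and 0.0793 − 0.010 ≈ 0.069 m after it. The overlay agrees to about 1 mm, with the knurl's lower edge at crop row ~340. Handing in.

```bash
python3 -c '
from h import *
print(robot.close_job())'
```

```text
the job is handed in; nothing more can be done
None
```

I swung the lamp about 1.45 rad to the side, dropped the collar over the pin, and handed the job in at about 15.5 s, still holding the collar against its stop; the readings match fully home, but no verdict came back.

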